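Seat the four-hole blank cover on the vacuum port's studs

TASK

Close off the small steel vacuum port that stands on the right of the worktop with its studs pointing up: take the round cover that has as many bolt holes as the port has studs, lift it by its handle, turn it until its holes line up with the studs, and set it down (do not drop it) over the hub so that it lies flat and fully home, then let go. Leave the other cover where it is.

Things in the scene. Friction and masses are not known exactly. Their poses are not given: they have to be found in the camera images.
- cover_grip (a point): Centre of the right cover's upright bridge handle, on the plate's axis, 38 mm above its underside. z is up, x runs along the handle. Its grip bar is 50 mm long (x), 14 mm wide (y: pinch across this), 20 mm high (28 to 48 mm above the underside); under it a round boss 54 mm across reaches 14 mm above the underside.
- cover: The right cover: a plain aluminium round plate lying flat, 108 mm across, 10 mm thick, about 0.35 kg, with FOUR 18 mm through holes on a circle of 40 mm radius at 45, 135, 225 and 315 degrees from x (along the handle): it fits in any of four quarter turns. Origin: centre of its underside, which has a blind recess for the hub, 42 mm across, 10 mm deep.
- other_grip (a point): The wrong cover, to be left alone: same material, size and handle, but with only THREE holes, at 60, 180 and 300 degrees from x (along the handle). This point is the centre of its grip bar, 38 mm above its underside.
- port_seat (a point): Centre of the flat top face (seat) of the vacuum port, 50 mm above the worktop. z is up. Four studs stand on the seat at 45, 135, 225 and 315 degrees from x on a circle of 40 mm radius, each 8 mm thick and 18 mm tall, tapering to a 3 mm tip over the top 8 mm. Hub nose in the middle: 32 mm across, 8 mm tall. Seated, the cover's underside lies on the seat.
- port: The vacuum port: a steel fitting fixed on the worktop, with a round foot 112 mm across, a neck with a small side stub towards its +x, and a round top flange 108 mm across that bears the studs. Origin: centre of its underside, on the worktop.
- microscope: Fixed obstacle, not part of the job: a microscope hanging over the round black vacuum chamber at the back. Its front is at x = 0.64 m, from y = -0.18 to 0.18, z = 0.2 to 0.9. Swing the arm from side to side on the robot's side of it: fingers within 0.45 m of the base axis and 0.2 m above the worktop (a fitting before the chamber at y = -0.1 is 0.13 m high).

How it is judged:
At the end, for the whole second after the job is handed in: The four-hole cover lies flat (within 0.06 rad) and fully home on the port's seat (handle centre 34 to 41 mm above the seat), within 12 mm of the port's axis, with its holes over the four studs (within 0.2 rad, any of the four quarter turns) (horizontal distance between cover_grip and port_seat below 0.012 m and z of cover_grip in the frame of port_seat between 0.034 and 0.041 m and angle between cover_grip's own z axis and vertical below 0.06 rad and (angle between the x axis of cover_grip and the x axis of port_seat, either way round below 0.2 rad or angle between the x axis of cover_grip and the y axis of port_seat, either way round below 0.2 rad)); the robot touches nothing.
It fails at once if the cover is dropped (it moves faster than 0.6 m/s while the fingers do not touch it) (linear speed of cover above 0.6 m/s and contact force between the fingers and cover below 0.1 N).
It fails at once if the other, three-hole cover is moved by more than 40 mm (distance of other_grip from where it was at the start of the episode above 0.04 m).
It also fails if it takes over 42 s, if anything falls off the work surface, if the arm or the gripper's body presses on something with over 40 N, if the wrist force passes 120 N, or if a joint passes its speed limit or range.

ROBOT

A 7-joint arm with a two-finger parallel gripper is mounted at the origin on a cart in front of the work surface, level with it; the furniture and walls round the work are solid. World frame = base frame: x ahead of the robot, y to its left, z up, the work surface at z = 0. Lengths are in m, angles in rad, forces in N, time in s.
With the tool pointing down it reaches from about 0.4 to 0.875 m from the base axis. Payload 19.3 kg.
Tool frame: the origin (TCP) lies at the centre of the arm's flange, where the gripper is bolted on; the fingertips stand 173 mm ahead of it and the grasp point (between the pads) lies 155 mm ahead of it; z points along the fingers, y is the line along which they close (so a half turn about z gives the same grasp; the last joint's range is limited). The gripper opens to 85 mm and grips with 20 to 120 N. Pads are 22 mm wide; open, the fingers measure 114 mm over their backs; the gripper's body (76 mm by 85 mm) begins 54 mm behind the grasp point. The pads swing forward as they close: fully open they stand 13 mm farther back than shut.
Start: joints at [1.065, 0.521, -0.036, 1.599, 0.021, 1.021, -0.113], TCP at [0.264, -0.567, 0.405] pointing down, gripper open.
Joint ranges: [-2.91, 2.91], [-0.3, 2.13], [-1.5, 1.42], [0.17, 2.43], [-1.26, 4.41], [0.16, 1.93], [-2.52, 2.52]. Speed limits (rad/s): [1.89, 1.89, 2.39, 2.39, 3.01, 3.01, 3.01].

INTERFACE

Orientations are given as [roll, pitch, yaw] about the fixed x, y, z axes, in that order (R = Rz(yaw) Ry(pitch) Rx(roll)).
In Python, from workcell import bot, imaging, job gives the robot as it stands.
- The arm moves only by the tool carry_out, never from a script. Its argument "targets" is a list of rows, each a list of 3 entries, a list of its own where there are three numbers: the shift along the tool's x, y, z in units of 0.25 m (1.0 is 0.25 m), then the turn, a rotation vector about the tool's x, y, z in units of 180 degrees (1.0 is 180 degrees), then the opening, from 0 (shut) to 1 (fully open). In form: [[[tx, ty, tz], [wx, wy, wz], jaw], ...]. A call has 1 to 8 rows; each row shifts and turns the commanded pose from where the row before left it, along the tool's axes as they then stand; what a row does not reach is not made up. A row lasts 1/8 s, in which the tool goes at most 62.5 mm and 10.7 degrees, less where a joint would pass 70% of its speed; a pose out of reach is approached as far as the arm can. A call with a number of a shift or a turn outside -1 to 1 is refused whole. A call with a gripper value outside its range is refused whole. The fingers move at their own pace and stop on an object; "force" is the grip in N (left out, the last holds). Time passes only in rows, so rows that do not move let the fingers close. It gives the time, the measured TCP pose, the force and the opening at its end, in the units of the state.
- bot.observe(): the state, without advancing time (a new reading comes with each control period).
- imaging.grab_frame(name): name is "scene" or "top"; returns a dict with "pixels" (480x640x3 uint8, red, green, blue), "mtx" (3x3 intrinsics, pixels), "cam_to_world" (4x4, takes a point from camera to world coordinates). Camera axes: x right, y down, z forward; pixel columns grow to the right and rows downward; lengths in m; the calibration is good to about 2 mm. A picture is of the moment at which its call begins. There is no depth.
- job.job_done(): hands the job in, once; it reports no verdict.
The state is a dict: "clock": time; "qpos": joint angles; "qd": joint speeds; "joint_efforts": joint torques, N m; "position": TCP position; "tool_rot": TCP orientation; "force": force on the tool from outside, world axes, zero at the start; "moment": the same for the moment, N m; "grip_width": finger opening in m.
Only numpy, scipy, OpenCV 4.12 (cv2) and the standard library are available. Lean on these libraries where they do the work, as an engineer would, in place of code of your own. Each camera call takes 0.05 s, during which the arm holds its last target. There are 200 camera calls.

## Working session

There is one attempt and no reset: what is moved stays moved. The work goes in short steps, Python scripts to look and compute and a tool call to move; the robot and the scene stay as the last step left them, time stands still between calls to the robot, and variables do not carry over. Pictures are saved under pics/ and viewed, on a budget of 10 in all, crops included, one or two more only if the job needs it, and the job is handed in when it is done.

Besides the shell and the picture viewer there is one more tool, called after ">>>" as name(argument=value, ...), one argument or row to a line, values as JSON. carry_out: Moves the arm, as the interface text tells. Its arguments: {"type":"object","properties":{"targets":{"type":"array"},"force":{"type":"number"}},"required":["targets"]}

```bash
mkdir -p pics
python3 - <<'E'
from workcell import bot, imaging, job
import cv2,numpy as np
print(bot.observe())
for n in("scene","top"):
    f=imaging.grab_frame(n); np.savez(f'pics/{n}0.npz',**f)
    cv2.imwrite(f'pics/{n}0.png',f["pixels"][:,:,::-1]); print(n,f["mtx"],f["cam_to_world"])
E
```

```text
{'clock': 0.0, 'qpos': array([ 1.06479717,  0.52201071, -0.03634121,  1.59994932,  0.02119665,
        1.02111438, -0.11277503]), 'qd': array([ 0.00269463, -0.00080242,  0.00206236, -0.0003655 , -0.00082645,
        0.00021773, -0.00045327]), 'joint_efforts': array([ 5.87083232e-04, -9.27102470e+01,  1.98071145e+00, -3.69927156e+01,
        1.80617021e-02,  8.37930653e-03,  7.81889685e-05]), 'position': array([ 0.26376925, -0.56647699,  0.40414855]), 'tool_rot': array([-3.14049781e+00,  6.77032579e-05,  4.35823353e-01]), 'force': array([-0.96888295, -0.5920778 , -0.00524991]), 'moment': array([-0.01783495, -0.03533127, -0.021277  ]), 'grip_width': 0.08561011163915795}
scene [[458.09037166   0.         317.95805551]
 [  0.         458.09037166 239.93158476]
 [  0.           0.           1.        ]] [[-0.8458472  -0.28189649  0.45285415  0.18296952]
 [-0.53341876  0.44280206 -0.7206877   0.71707569]
 [ 0.00263459 -0.85115257 -0.52491176  0.65003004]
 [ 0.          0.          0.          1.        ]]
top [[526.52369984   0.         325.20403385]
 [  0.         526.52369984 233.20036458]
 [  0.           0.           1.        ]] [[-0.01117142 -0.99119154  0.13196413  0.43415728]
 [-0.99993588  0.01082927 -0.00331015  0.03267499]
 [ 0.00185192 -0.13199265 -0.99124897  1.60806551]
 [ 0.          0.          0.          1.        ]]
```

View pics/top0.png

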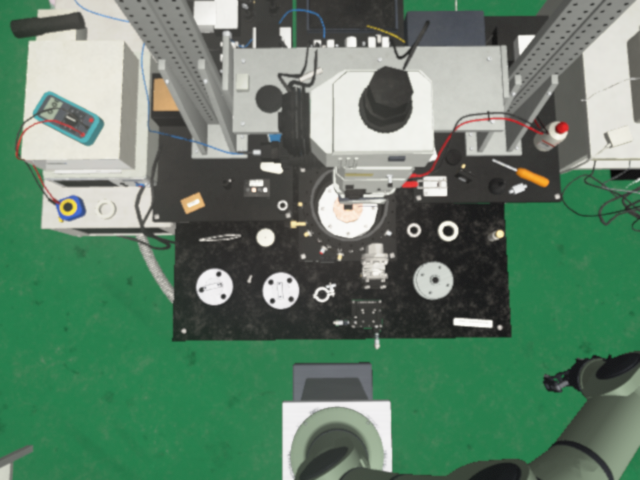

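View pics/scene0.png

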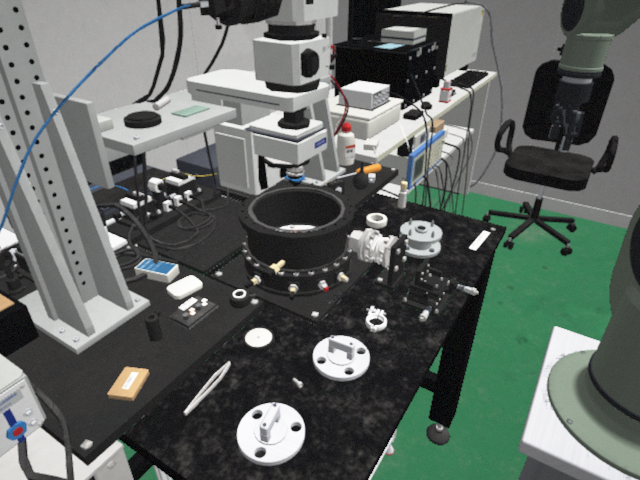

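Top view: the port is at about (433,281) and the covers at about (214,287) and (281,291). In the scene view they are at about (271,433) and (341,357). I'll zoom in to count holes and measure.

```bash
cat > h.py <<'E'
import numpy as np,cv2
def ray(f,uv,z):
    M=f["cam_to_world"]; d=M[:3,:3]@np.linalg.solve(f["mtx"],[*uv,1.]); o=M[:3,3]
    return o+d*(z-o[2])/d[2]
def proj(f,p):
    M=np.linalg.inv(f["cam_to_world"]); c=f["mtx"]@(M[:3,:3]@p+M[:3,3]); return c[:2]/c[2]
def rect(f,c,z,half=.07,n=390):
    "metric view of plane z: columns = world x, rows = -world y"
    w=np.float32([[c[0]-half,c[1]+half],[c[0]+half,c[1]+half],[c[0]+half,c[1]-half],[c[0]-half,c[1]-half]])
    s=np.float32([proj(f,np.array([*p,z])) for p in w])
    H=cv2.getPerspectiveTransform(s,np.float32([[0,0],[n,0],[n,n],[0,n]]))
    return cv2.warpPerspective(f["pixels"],H,(n,n),flags=cv2.INTER_CUBIC)[:,:,::-1]
E
python3 - <<'E'
from h import *
t=np.load('pics/top0.npz'); s=np.load('pics/scene0.npz')
for n,uv,z in(("A",(214,287),.01),("B",(281,291),.01),("port",(433,281),.05)):
    # plate blob in top view
    g=cv2.cvtColor(t["pixels"],cv2.COLOR_RGB2GRAY); m=np.uint8(g>(120 if n!="port" else 90))
    k,l,st,ce=cv2.connectedComponentsWithStats(m); u,v=uv
    i=np.bincount(l[v-12:v+12,u-12:u+12].ravel(),minlength=k); i[0]=0; i=i.argmax()
    c,_=cv2.findContours(np.uint8(l==i),0,2); e=cv2.fitEllipse(cv2.convexHull(c[0])); p=ray(t,e[0],z); print(n,st[i],e,p)
    print(' dia',np.linalg.norm(ray(t,(e[0][0]+e[1][0]/2,e[0][1]),z)-p)*2, 'scene',proj(s,p))
E
python3 - <<'E'
from h import *
t=np.load('pics/top0.npz'); s=np.load('pics/scene0.npz')
def crop(f,u,v,h,n=390): return cv2.resize(f["pixels"][v-h:v+h,u-h:u+h,::-1],(n,n),interpolation=cv2.INTER_CUBIC)
a=[crop(t,214,287,26,260),crop(t,281,291,26,260),crop(t,433,281,26,260)]
b=[crop(s,271,433,45,260),crop(s,341,357,45,260),crop(s,421,238,32,260)]
cv2.imwrite('pics/crops.png',np.vstack([np.hstack(a),np.hstack(b)]))
E
```

```text
A [ 196  268   37   37 1048] ((214.11459350585938, 286.3469543457031), (36.578941345214844, 37.23101043701172), 29.274763107299805) [0.4886551 0.3646333 0.01     ]
 dia 0.11043772116013316 scene [272.51943923 430.19441061]
B [ 262  272   38   37 1029] ((280.5245666503906, 290.2269287109375), (36.70944595336914, 37.090187072753906), 52.19866943359375) [0.47476978 0.16410918 0.01      ]
 dia 0.110776070785646 scene [342.51556691 354.98088889]
port [ 413  261   41   39 1242] ((432.8699035644531, 280.109619140625), (38.7059326171875, 40.8723030090332), 89.00166320800781) [ 0.49844869 -0.28871364  0.05      ]
 dia 0.11428755492806034 scene [421.79293838 230.79798887]
```

View pics/crops.png

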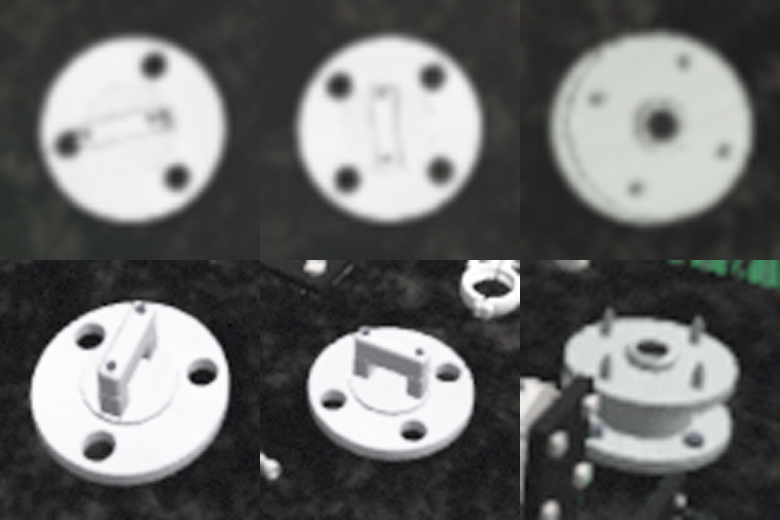

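Second from left, B at (281,291), has four holes, so it is the target. A has three. The port's studs show near top pixels (423,275), (440,267), (448,285), (430,293), with its bore near (435,280). Next I'll refine the holes and studs to subpixel.

Run:
```python
from h import *
t=np.load('pics/top0.npz'); s=np.load('pics/scene0.npz')
def dark(f,u,v,r=3):
    g=255-cv2.cvtColor(f["pixels"],cv2.COLOR_RGB2GRAY).astype(float)
    y,x=np.mgrid[int(v)-r:int(v)+r+1,int(u)-r:int(u)+r+1]; w=g[y,x]; w=np.clip(w-np.percentile(w,50),0,None)
    return (w*x).sum()/w.sum(),(w*y).sum()/w.sum()
def fit(P):
    P=np.array(P)[:,:2]; c=P.mean(0); a=np.arctan2(*(P-c).T[::-1])
    q=np.angle(np.exp(4j*(a-np.pi/4)).mean())/4
    print(' c',c,'r',np.linalg.norm(P-c,axis=1),'ang mod90 deg',np.degrees(q))
H=[(271,282),(289.4,280.2),(272.4,300.8),(291,299)]
print('holes');fit([ray(t,dark(t,*h),.009) for h in H])
S=[(434.5-10.8-.5,275),(440.5,267.5),(448.5,285.2),(431,292.6)]
for z in(.05,.06,.068): print('studs',z);fit([ray(t,dark(t,*h,2),z) for h in S])
print('bore',ray(t,dark(t,435.5,280.2,4),.058))
# scene stud tips: crop panel scale 260/64 origin (389,206)
k=64/260; T=[(609-520,311-260),(699-520,320-260),(605-520,357-260),(698-520,367-260)]
print('tips scene');fit([ray(s,(389+a*k,206+b*k),.067) for a,b in T])
print('bore scene',ray(s,(389+(654-520)*k,206+(348-260)*k),.058))
# handle of cover B: end screws on top, z=.048 ; top crop origin (255,265)
for a,b in((382-260,92),(388-260,159)): print('screw top',ray(t,(255+a/5,265+b/5),.048))
k=90/260
for a,b in((365-260,332-260),(420-260,352-260)): print('screw scene',ray(s,(341-45+a*k,357-45+b*k),.048))
```

```text
holes
 c [0.47490551 0.16431202] r [0.04005535 0.04006716 0.03992577 0.04011757] ang mod90 deg 4.814667350437337
studs 0.05
 c [ 0.50007322 -0.29366591] r [0.0399637  0.0401864  0.04007209 0.04016015] ang mod90 deg 22.144273568446433
studs 0.06
 c [ 0.49965016 -0.29157138] r [0.03970721 0.03992847 0.0398149  0.03990239] ang mod90 deg 22.144273568446437
studs 0.068
 c [ 0.49931171 -0.28989576] r [0.03950201 0.03972213 0.03960915 0.03969619] ang mod90 deg 22.14427356844644
bore [ 0.4997451  -0.29299432  0.058     ]
tips scene
 c [ 0.50019877 -0.28652531] r [0.04125092 0.04168317 0.04135858 0.04120306] ang mod90 deg 20.040476640388196
bore scene [ 0.49972086 -0.29067998  0.058     ]
screw top [0.4938785  0.16430244 0.048     ]
screw top [0.45457343 0.1607615  0.048     ]
screw scene [0.49600673 0.16743721 0.048     ]
screw scene [0.45738732 0.16422229 0.048     ]
```

The target cover is at about (0.475, 0.164) with yaw 4.8° and hole radius 40.0 mm, which matches. The port is at about (0.500, -0.292) with studs at 22° mod 90. I'll turn the tool to yaw 4.8° first, then swing across.

>>> carry_out(
  targets=[
    [[0,0,0],[0,0,0.056],1],
    [[0,0,0],[0,0,0.056],1],
    [[0.0724,-0.19,0],[0,0,0],1],
    [[0.0724,-0.19,0],[0,0,0],1],
    [[0.0724,-0.19,0],[0,0,0],1],
    [[0.0724,-0.19,0],[0,0,0],1],
    [[0.0724,-0.19,0],[0,0,0],1],
    [[0.0724,-0.19,0],[0,0,0],1],
  ],
)

```text
clock: 1.1
position: [0.3483, -0.2718, 0.4046]
tool_rot: [-3.142, 0.0, 0.084]
force: [1.5, 0.9, 0.8]
grip_width: 0.0855
```

>>> carry_out(
  targets=[
    [[0.0724,-0.19,0],[0,0,0],1],
    [[0.0724,-0.19,0],[0,0,0],1],
    [[0.0724,-0.19,0],[0,0,0],1],
    [[0.0724,-0.19,0],[0,0,0],1],
    [[0.0724,-0.19,0],[0,0,0],1],
    [[0.0724,-0.19,0],[0,0,0],1],
    [[0.0724,-0.19,0],[0,0,0],1],
    [[0.0724,-0.19,0],[0,0,0],1],
  ],
)

```text
clock: 2.1
position: [0.4608, 0.1189, 0.4046]
tool_rot: [3.142, 0.0, 0.084]
force: [1.3, -0.6, -0.9]
grip_width: 0.0852
```

>>> carry_out(
  targets=[
    [[0.0727,-0.177,0],[0,0,0],1],
    [[0,0,0.2],[0,0,0],1],
    [[0,0,0.2],[0,0,0],1],
    [[0,0,0.2],[0,0,0],1],
    [[0,0,0.1],[0,0,0],1],
    [[0,0,0.08],[0,0,0],1],
    [[0,0,0.055],[0,0,0],1],
    [[0,0,0],[0,0,0],1],
  ],
)

```text
clock: 3.1
position: [0.4748, 0.1629, 0.1954]
tool_rot: [3.141, 0.001, 0.084]
force: [0.1, 0.3, 0.8]
grip_width: 0.0855
```

Run:
```python
from workcell import imaging
import cv2,numpy as np
f=imaging.grab_frame("scene")
cv2.imwrite('pics/s1.png',cv2.resize(f["pixels"][220:460,200:520,::-1],(800,600),interpolation=cv2.INTER_CUBIC))
```

```text
(no output)
```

View pics/s1.png

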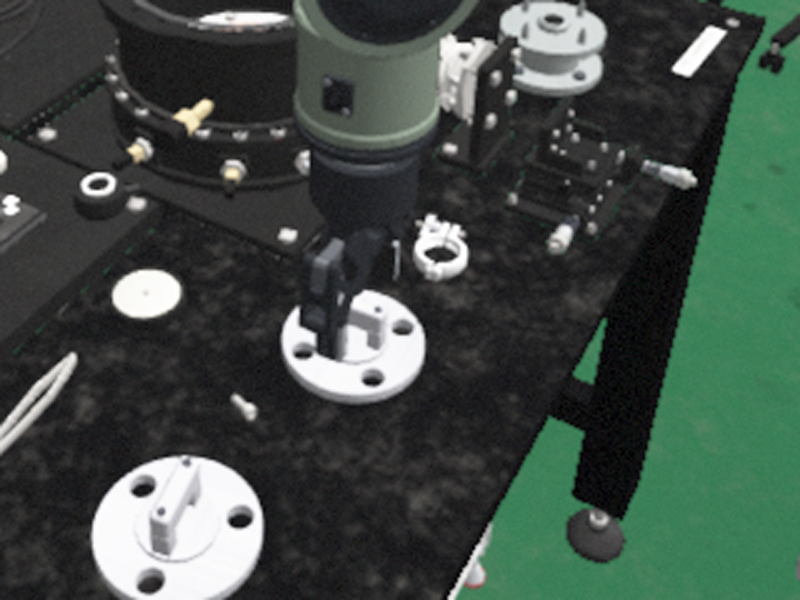

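The open fingers straddle the handle of the four-hole cover at crop (355,330), so I'll close and lift.

>>> carry_out(
  targets=[
    [[0,0,0],[0,0,0],0],
    [[0,0,0],[0,0,0],0],
    [[0,0,0],[0,0,0],0],
    [[0,0,0],[0,0,0],0],
    [[0,0,0],[0,0,0],0],
    [[0,0,0],[0,0,0],0],
    [[0,0,0],[0,0,0],0],
    [[0,0,-0.08],[0,0,0],0],
  ],
  force=70,
)

```text
clock: 4.15
position: [0.4745, 0.1628, 0.2152]
tool_rot: [3.141, 0.002, 0.084]
force: [-0.1, 1.0, -4.5]
grip_width: 0.0126
```

>>> carry_out(
  targets=[
    [[0,0,-0.1],[0,0,0],0],
    [[0,0,-0.18],[0,0,0],0],
    [[0,0,-0.18],[0,0,0],0],
    [[0,0,-0.18],[0,0,0],0],
    [[0,0,-0.16],[0,0,0],0],
    [[0,0,0],[0,0,0],0],
  ],
)

```text
clock: 4.9
position: [0.4752, 0.163, 0.4182]
tool_rot: [-3.141, -0.004, 0.084]
force: [0.0, 0.3, -5.6]
grip_width: 0.0127
```

Run:
```python
from workcell import imaging,bot
import cv2,numpy as np
o=bot.observe(); print(o["position"],o["tool_rot"],o["qpos"],o["force"],o["grip_width"])
f=imaging.grab_frame("scene"); np.savez('pics/s2.npz',**f)
cv2.imwrite('pics/s2.png',cv2.resize(f["pixels"][100:400,180:580,::-1],(800,600),interpolation=cv2.INTER_CUBIC))
```

```text
[0.47519769 0.16298825 0.41817425] [-3.14067696 -0.00396527  0.08357755] [-0.1797541   0.32524946 -0.337681    1.89030997  0.13210034  0.94337616
 -2.06559015] [ 0.01309759  0.27685997 -5.60673921] 0.012685024635304326
```

View pics/s2.png

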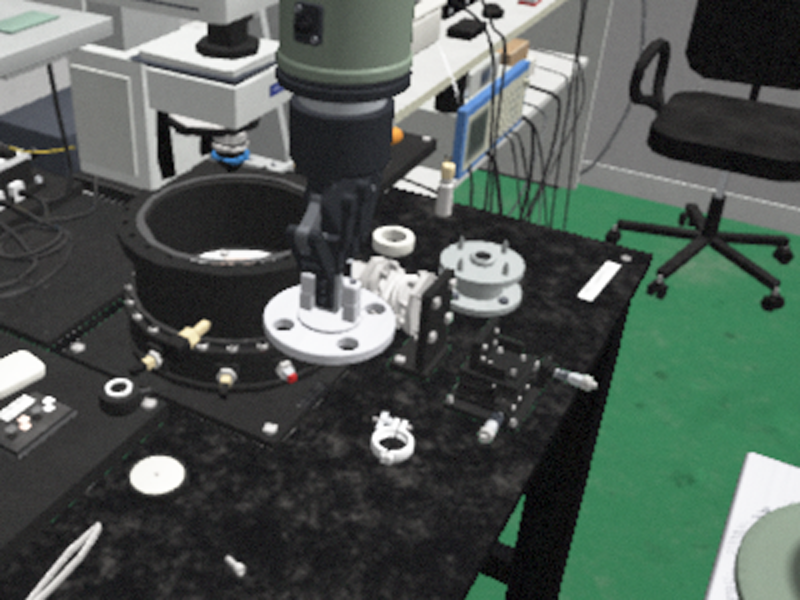

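The cover hangs level in the grip, with its plate centre at about crop (328,318). Next I'll swing towards the port, keeping close to the base.

>>> carry_out(
  targets=[
    [[-0.03,0.09,0],[0,0,0],0],
    [[-0.053,0.156,0],[0,0,0],0],
    [[-0.053,0.156,0],[0,0,0],0],
    [[-0.053,0.156,0],[0,0,0],0],
    [[-0.053,0.156,0],[0,0,0],0],
    [[-0.053,0.156,0],[0,0,0],0],
    [[0,0,0],[0,0,-0.048],0],
    [[0,0,0],[0,0,-0.048],0],
  ],
)

```text
clock: 5.95
position: [0.4192, -0.0605, 0.4144]
tool_rot: [-3.14, 0.002, 0.389]
force: [1.4, 0.6, -4.4]
grip_width: 0.0124
```

>>> carry_out(
  targets=[
    [[-0.0075,0.1,0],[0,0,0],0],
    [[-0.0075,0.16,0],[0,0,0],0],
    [[-0.0075,0.16,0],[0,0,0],0],
    [[-0.0075,0.16,0],[0,0,0],0],
    [[-0.0075,0.16,0],[0,0,0],0],
    [[-0.0075,0.14,0],[0,0,0],0],
    [[-0.0075,0.097,0],[0,0,0],0],
    [[0,0,0],[0,0,0],0],
  ],
)

```text
clock: 6.95
position: [0.4991, -0.2927, 0.4135]
tool_rot: [-3.14, 0.003, 0.383]
force: [-1.1, -0.1, -5.5]
grip_width: 0.0128
```

>>> carry_out(
  targets=[
    [[0,0,0.1],[0,0,0],0],
    [[0,0,0.15],[0,0,0],0],
    [[0,0,0.15],[0,0,0],0],
    [[0,0,0.1],[0,0,0],0],
    [[0,0,0.014],[0,0,0],0],
    [[0,0,0],[0,0,0],0],
  ],
)

```text
clock: 7.7
position: [0.4994, -0.2909, 0.2876]
tool_rot: [-3.141, 0.0, 0.386]
force: [-0.6, 0.5, -4.0]
grip_width: 0.0125
```

Run:
```python
from workcell import imaging,bot
import cv2,numpy as np
o=bot.observe(); print(o["position"],o["tool_rot"],o["force"])
f=imaging.grab_frame("scene"); np.savez('pics/s3.npz',**f); t=imaging.grab_frame("top"); np.savez('pics/t3.npz',**t)
a=cv2.resize(f["pixels"][180:270,360:480,::-1],(800,600),interpolation=cv2.INTER_CUBIC)
cv2.imwrite('pics/s3.png',a)
```

```text
[ 0.49944946 -0.29089674  0.28757936] [-3.14123042e+00  2.31075665e-04  3.85890061e-01] [-0.60721609  0.45671666 -4.01091803]
```

View pics/s3.png

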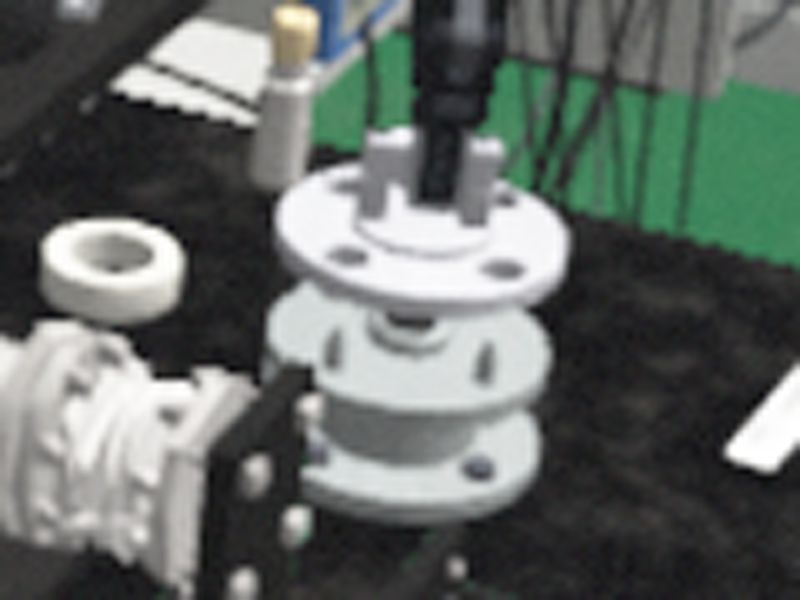

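The cover sits above the port, with its front holes at crop (348,256) and (503,270). The stud tips below them are at (336,328) and (487,343). I'll check the offset by casting these to their heights.

Run:
```python
from h import *
s=np.load('pics/s3.npz')
def P(a,b,z): return ray(s,(360+a*.15,180+b*.15),z)
h=[P(348,256,.1014),P(503,270,.1014)]; t=[P(336,328,.068),P(487,343,.068)]; b=[P(334,370,.05),P(485,383,.05)]
for n,q in zip("htb",(h,t,b)): d=q[1]-q[0]; print(n,(q[0]+q[1])[:2]/2,np.linalg.norm(d),np.degrees(np.arctan2(d[1],d[0]))%90)
```

```text
h [ 0.48768604 -0.25746152] 0.05620944624434693 21.613124902362614
t [ 0.4900984  -0.26062818] 0.05581279061523022 20.98875669554559
b [ 0.48884905 -0.2613333 ] 0.056290642237020974 22.757219509240883
```

The cover is about 3 mm off towards +y, so I'll correct that and descend gently, about 5 mm per row.

>>> carry_out(
  targets=[
    [[0,0.011,0],[0,0,0],0],
    [[0,0,0.03],[0,0,0],0],
    [[0,0,0.03],[0,0,0],0],
    [[0,0,0.02],[0,0,0],0],
    [[0,0,0.02],[0,0,0],0],
    [[0,0,0.02],[0,0,0],0],
    [[0,0,0.02],[0,0,0],0],
    [[0,0,0],[0,0,0],0],
  ],
)

```text
clock: 8.8
position: [0.5003, -0.2937, 0.252]
tool_rot: [-3.141, 0.0, 0.386]
force: [-0.2, 0.4, -4.7]
grip_width: 0.0124
```

There is no contact force with the studs 11 mm into the holes, so I'll go on to the seat.

>>> carry_out(
  targets=[
    [[0,0,0.01],[0,0,0],0],
    [[0,0,0.008],[0,0,0],0],
    [[0,0,0.006],[0,0,0],0],
    [[0,0,0.004],[0,0,0],0],
    [[0,0,0],[0,0,0],0],
  ],
)

```text
clock: 9.43
position: [0.5004, -0.2938, 0.2464]
tool_rot: [3.141, -0.0, 0.385]
force: [-6.2, 2.8, 13.4]
grip_width: 0.0127
```

The force of +13 N at TCP z 0.246 shows the cover is on the seat (0.245 expected). I'll open and back off upward.

>>> carry_out(
  targets=[
    [[0,0,0],[0,0,0],0.4],
    [[0,0,0],[0,0,0],1],
    [[0,0,0],[0,0,0],1],
    [[0,0,0],[0,0,0],1],
    [[0,0,-0.08],[0,0,0],1],
    [[0,0,-0.18],[0,0,0],1],
    [[0,0,-0.2],[0,0,0],1],
    [[0,0,-0.2],[0,0,0],1],
  ],
)

```text
clock: 10.42
position: [0.5003, -0.2937, 0.4121]
tool_rot: [-3.141, -0.0, 0.385]
force: [1.2, -0.6, -0.1]
grip_width: 0.0852
```

Run:
```python
from workcell import imaging,bot
import cv2,numpy as np
o=bot.observe(); print(o["position"],o["force"],o["grip_width"])
f=imaging.grab_frame("scene"); np.savez('pics/s4.npz',**f); t=imaging.grab_frame("top"); np.savez('pics/t4.npz',**t)
cv2.imwrite('pics/s4.png',cv2.resize(f["pixels"][180:270,360:480,::-1],(800,600),interpolation=cv2.INTER_CUBIC))
```

```text
[ 0.50027321 -0.29371252  0.41209011] [ 1.18290106 -0.56304111 -0.11793159] 0.08524271678801079
```

View pics/s4.png

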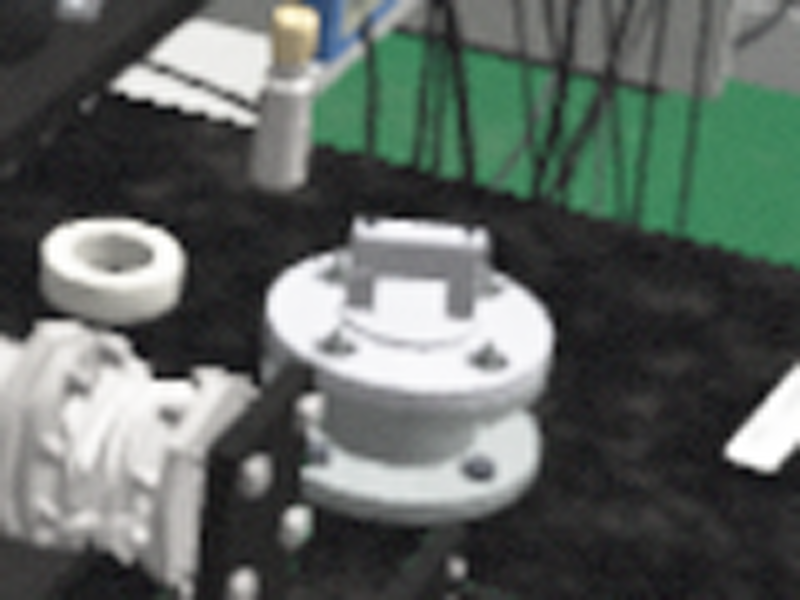

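The cover lies flush on the flange with no gap. Stud tips show centred in the front holes at (338,342) and (490,356), and the gripper is clear. I'll check the numbers and hand in.

Run:
```python
from h import *
from workcell import job
s=np.load('pics/s4.npz')
q=[ray(s,(360+a*.15,180+b*.15),.060) for a,b in((338,344),(490,357))]; d=q[1]-q[0]
print((q[0]+q[1])[:2]/2,np.linalg.norm(d),np.degrees(np.arctan2(d[1],d[0]))%90)
a=np.load('pics/top0.npz')["pixels"][260:315,190:240].astype(int);b=np.load('pics/t4.npz')["pixels"][260:315,190:240]
print('other cover mean diff',abs(a-b).mean())
print(job.job_done())
```

```text
[ 0.48935665 -0.26395095] 0.056497098060014767 22.686072529958466
other cover mean diff 1.2522424242424242
the job is handed in; nothing more can be done
None
```

The four-hole cover is on the vacuum port, and I handed the job in at about 10.5 s. I lifted the cover by its handle, turned it about 17° to line its holes up with the studs, lowered it until it touched the seat, and let go.

- **Seating:** contact came at tool height 0.246 m, where 0.245 m was expected. The last picture shows the cover flush on the flange, with the stud tips inside the two front holes. I judged flatness from that picture and did not measure it.
- **Alignment:** the two front holes measured 22.7° against studs at about 22°, with a hole spacing of 56.5 mm (56.6 mm nominal). Their midpoint is within about 3 mm of where I had measured the front studs.
- **Clearance:** the gripper is open and about 165 mm above where it let go, with no outside force on it. The patch of the top view around the three-hole cover looks unchanged from the start.
- **Disagreements:** the two camera views put the port's centre 2–3 mm apart, so I corrected the position by about 3 mm before lowering. On contact there was also a side force of about 7 N, which went away on release.

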